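# Fetch the screwdriver from its stand under the magnifier lamp

## Task

First swing the magnifier lamp aside, so that no part of its round head is over the stand that holds the screwdriver, and leave it aside. Then pull the screwdriver up out of the stand and lay it down flat, wholly inside the tool tray, without dropping it. Do not push or knock over the loose plastic plugs.

Things in the scene. Friction and masses are not known exactly. Their poses are not given: they have to be found in the camera images.
- holder: Upright stand, a tall off-white flanged plastic plug, fixed. Origin: centre of its underside; z up. Foot 90 mm across, 40 mm high; flange 110 mm across, 40 to 48 mm high; neck 52 mm across up to the rim at 100 mm. In the neck a vertical bore 16 mm wide, open on top, floor at 12 mm height, in which the screwdriver's shank stands.
- holder_rim (a point): Centre of the bore's mouth at the top of the stand, 100 mm above the counter.
- driver: Screwdriver, 180 mm, 0.11 kg, upright in the stand. Origin: mid-handle on the axis, at first 150 mm high; z runs from tip to handle end. Black round handle 24 mm wide, 45 mm to each side. 40 to 50 mm below the origin a hexagonal collar, 26 mm across flats, stops rolling and rests on the rim. Steel shank 8 mm thick, 50 to 135 mm below the origin, stands in the bore.
- driver_tip (a point): Tip of the screwdriver's shank, 135 mm from the handle's middle.
- driver_top (a point): End of the screwdriver's handle, 45 mm from the handle's middle.
- lamp_arm (a joint): Angle of the lamp's arm about its vertical post, rad, -1.9 to 1.9; positive is counter-clockwise seen from above. At the start the head hangs roughly over the stand. It swings either way against light friction (0.25 N m, 1 to 2 N at the head), stays where it is left and cannot move up or down.
- lamp_head (a point): Centre of the lamp's white ring-shaped head, 250 mm above the counter, 220 mm from the hinge axis. The ring is 120 mm across, 24 mm high (238 to 262 mm above the counter), with a clear lens inside (92 mm across; look only, not solid). Push the side of the ring with the fingers.
- lamp_hinge (a point): Point on the vertical hinge axis, 250 mm above the counter. The steel post, 22 mm thick, stands below it on a fixed round foot 100 mm across; a black cap 34 mm across on top reaches 277 mm. The arm to the ring is a white bar 18 mm wide, 14 mm high, at 250 mm height.
- tray: Shallow open aluminium tool tray, fixed to the counter, on the left or on the right of the stand. Origin: centre of its underside; x along its length, y across, z up. 260 mm by 140 mm outside, walls 4 mm thick and 18 mm high, floor 4 mm thick.
- tray_floor (a point): Centre of the tray's floor, 4 mm above the counter.
- plug_a: Loose white or yellowed plastic plug: round foot, flange, open round neck; 100 mm across, 85 mm high, neck 60 mm across. Stands on the other side of the stand from the tray. Origin: centre of its underside. To be left alone.
- plug_b: Loose white or yellowed plastic plug: round foot, flange, open round neck; 90 mm across, 75 mm high, neck 68 mm across. Stands far left. Origin: centre of its underside. To be left alone.
- plug_c: Loose white or yellowed plastic plug: round foot, flange, open round neck; 90 mm across, 80 mm high, neck 44 mm across. Stands far right. Origin: centre of its underside. To be left alone.
Mind the look-alikes: they are no part of the job. Leave any yellow look-alike of the holder alone.

How it is judged:
By the outcome, as a careful person would: the job done as asked, in the order asked, and still so for the second after the job is handed in, with the robot touching nothing.
It also fails if it takes over 56 s, if anything falls off the work surface, if the arm or the gripper's body presses on something with over 40 N, if the wrist force passes 120 N, or if a joint passes its speed limit or range.

## Robot

A 6-joint arm with a two-finger parallel gripper is mounted at the origin on the work surface. World frame = base frame: x ahead of the robot, y to its left, z up, the work surface at z = 0. Lengths are in mm, angles in degrees, forces in N, time in s.
With the tool pointing down it reaches from about 350 to 975 mm from the base axis. Payload 7.1 kg.
Tool frame: the origin (TCP) lies at the very end of the fingers, on their centre line; the grasp point (between the pads) lies manip.grip_point_offset behind it (manip.grip_point_offset is the distance from the TCP to the grasp point, in mm); z points along the fingers, y is the line along which they close (so a half turn about z gives the same grasp; the last joint's range is limited). The gripper opens to 88 mm and grips with 3 to 60 N. Pads are 20 mm wide; open, the fingers measure 115 mm over their backs; the gripper's body (75 mm by 178 mm) begins 61 mm behind the grasp point.
Start: joints at [-66.406, 24.242, 93.386, -0, 62.372, -1.089], TCP at [261.013, -567.87, 222.675] pointing down, gripper open.
Joint ranges: [-172.04, 172.04], [-51.8, 120.97], [4.93, 147.93], [-75.15, 255.16], [6.16, 154.13], [-145.62, 145.62]. Speed limits (degrees/s): [136.94, 136.94, 172.46, 180, 180, 180].

## Interface

Orientations are given as a 3x3 rotation matrix whose columns are the frame's x, y, z axes.
In Python, from plant import manip gives the robot as it stands. Calls block until the motion is done:
- manip.movep(position, orientation): joint-space move of the TCP to a pose.
- manip.move_l(position, velocity=150, frame=None): straight line of the TCP; frame=None keeps the orientation; velocity is the mean speed in mm/s.
- manip.movej(angles): joint-space move.
- manip.open() and manip.grasp(newtons=None): open the fingers fully, or close them until they stop; newtons is the grip in N (None keeps the last).
- manip.wait(seconds).
- manip.solve_ik(position, orientation): joint angles nearest the present ones, or None.
- manip.sense(): the state.
- manip.capture(name): name is "scene" or "top" or "wrist"; returns a dict with "image" (420x560x3 uint8, red, green, blue), "range_z" (420x560 float32, mm along the optical axis (not along the pixel's ray), 0 where there is no reading), "K" (3x3 intrinsics, pixels), "rvec" (rotation vector, rad) and "tvec" (3), from world to camera coordinates, as OpenCV has them. Camera axes: x right, y down, z forward; pixel columns grow to the right and rows downward; lengths in mm; the calibration is good to about 2 mm. A picture is of the moment at which its call begins.
A pose or a line that the arm cannot do raises manip.Unreachable and nothing moves.
- manip.close_job(): hands the job in, once; it reports no verdict.
Trained networks look in a picture, given as the dict that the camera call returned (one of the last four; its "shot" number tells which), for a name from the list of things; names that differ only in an ending like _2 or _b are one class to them, and where a whole thing is asked for, a point or a joint stands for the part that bears it (a point fixed in the world has none). Each returns a list of dicts, best first, with "p" (0 to 1); they miss things now and then, are a little off and sometimes report something else, mostly with a low value. They report only what shows in the picture. A call takes as long as a camera call. They do not tell look-alikes from the thing itself.
- manip.search_frame(picture, name): "xy" ([column, row] in pixels, amid what is visible of it).
- manip.tip_of(picture, name): "xy" ([column, row] in pixels: a listed point, or the origin of a listed thing).
The state is a dict: "time_s": time; "joint_positions": joint angles; "qd": joint speeds; "joint_torque": joint torques, N m; "tool_pos": TCP position; "eef_rot": TCP orientation; "force": force on the tool from outside, world axes, zero at the start; "ft_torque": the same for the moment, N m; "opening": opening from 0.0 (shut) to 1.0 (fully open).
Only numpy, scipy, OpenCV 4.12 (cv2) and the standard library are available. Lean on these libraries where they do the work, as an engineer would, in place of code of your own. Each camera call takes 0.05 s, during which the arm holds its last target. There are 200 camera calls.

## Working session

There is one attempt and no reset: what is moved stays moved. The work goes in short steps, each a Python script; the robot and the scene stay as the last script left them, time stands still between calls to the robot, and variables do not carry over. Pictures are saved under pics/ and viewed, on a budget of 10 in all, crops included, one or two more only if the job needs it, and the job is handed in when it is done.

```bash
ls; mkdir -p pics; cat > h.py <<'E'
import numpy as np, cv2
from plant import manip
def save(im,n): cv2.imwrite('pics/'+n+'.png',cv2.cvtColor(np.ascontiguousarray(im),cv2.COLOR_RGB2BGR))
def cam(p):
    R=cv2.Rodrigues(np.array(p['rvec'],float))[0]; t=np.array(p['tvec'],float).ravel(); return R,t,np.array(p['K'],float)
def ray_z(p,xy,z):
    R,t,K=cam(p); d=R.T@np.linalg.inv(K)@np.array([*xy,1.]); c=-R.T@t; return c+d*(z-c[2])/d[2]
def cloud(p):
    R,t,K=cam(p); Z=p['range_z'].astype(float); v,u=np.indices(Z.shape)
    P=np.stack([(u-K[0,2])/K[0,0]*Z,(v-K[1,2])/K[1,1]*Z,Z],-1); W=(P-t)@R; W[Z<=0]=np.nan; return W
def proj(p,X):
    R,t,K=cam(p); q=K@(R@np.array(X,float)+t); return q[:2]/q[2]
E
python3 - <<'E'
from h import *
import pickle
print(manip.grip_point_offset, manip.sense())
ps={n:manip.capture(n) for n in('scene','top')}
pickle.dump(ps,open('p0.pkl','wb'))
save(np.hstack([cv2.resize(ps[n]['image'],(400,300)) for n in ps]),'a')
Zs=dict(holder=0,holder_rim=100,driver=150,driver_top=195,lamp_head=250,lamp_hinge=250,tray=0,tray_floor=4,plug_a=0)
for n,p in ps.items():
    print(n,-cam(p)[0].T@cam(p)[1])
    for k,z in Zs.items():
        print(k,[(round(d['p'],2),np.round(d['xy']),np.round(ray_z(p,d['xy'],z)[:2])) for d in manip.tip_of(p,k)][:4])
E
```

```text
pics
18.700000000000003 {'time_s': 0.0, 'joint_positions': array([-6.64063567e+01,  2.42836882e+01,  9.34296809e+01, -1.26813655e-04,
        6.23700557e+01, -1.08896512e+00]), 'qd': array([ 0.08077224, -0.08521029, -0.01538266,  0.10940977,  0.02672885,
       -0.02256116]), 'joint_torque': array([ 2.05949964e-04, -5.44625652e+01, -2.73658794e+01,  6.42834837e-02,
        2.29218788e-02, -1.63482678e-04]), 'tool_pos': array([ 260.8032368 , -567.4054992 ,  221.92178632]), 'eef_rot': array([[ 9.08634553e-01,  4.17591795e-01, -5.84571702e-04],
       [ 4.17592203e-01, -9.08633575e-01,  1.33353725e-03],
       [ 2.57127379e-05, -1.45581061e-03, -9.99998940e-01]]), 'force': array([-0.49824827, -0.14501251,  0.31158173]), 'ft_torque': array([0.004676  , 0.03348694, 0.03294709]), 'opening': 1.0010868798713717}
scene [ 939.57368564 -167.0932018   832.80666184]
holder []
holder_rim [(0.87, array([179., 169.]), array([ 318., -139.])), (0.68, array([247., 211.]), array([491., -38.]))]
driver [(0.69, array([246., 201.]), array([499., -41.]))]
driver_top [(0.89, array([242., 189.]), array([498.,
[... 418 characters left out ...]
rray([135., 286.]), array([ 507., -317.]))]
top [ 3.69484000e+02 -2.34994043e-01  1.44469571e+03]
holder [(0.95, array([325., 307.]), array([ 326., -132.])), (0.47, array([289., 249.]), array([491., -36.]))]
holder_rim [(0.85, array([327., 309.]), array([ 324., -129.]))]
driver []
driver_top []
lamp_head []
lamp_hinge [(0.84, array([274., 150.]), array([710.,   2.]))]
tray [(0.58, array([177., 267.]), array([444., 283.])), (0.36, array([180., 168.]), array([732., 279.]))]
tray_floor [(0.69, array([176., 270.]), array([435., 285.]))]
plug_a [(0.84, array([182., 166.]), array([738., 273.])), (0.69, array([368., 170.]), array([ 716., -268.])), (0.65, array([384., 245.]), array([ 496., -304.]))]
```

View pics/a.png

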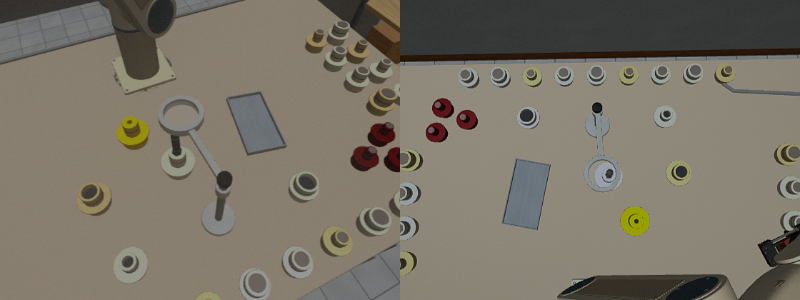

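```bash
python3 - <<'E'
from h import *
import pickle
ps=pickle.load(open('p0.pkl','rb'))
p=ps['scene'];W=cloud(p)
u,v=np.round(proj(p,[495,-40,130])).astype(int); print(u,v)
save(cv2.resize(p['image'][v-110:v+100,u-140:u+140],(800,600),interpolation=cv2.INTER_CUBIC),'b')
def fit(W,m):
    q=W[m][:,:2]; r=cv2.minAreaRect(q.astype(np.float32)); return len(q),np.round(q.mean(0)),np.round(q.min(0)),np.round(q.max(0)),[np.round(x,1) for x in (r[0],r[1],[r[2]])]
for n,p in ps.items():
    W=cloud(p);x,y,z=np.moveaxis(W,-1,0); img=p['image'].astype(int); dark=img.sum(-1)<200
    near=(abs(x-495)<60)&(abs(y+40)<60)
    print(n,'dark handle',fit(W,near&dark&(z>110)&(z<230)) if (near&dark&(z>110)&(z<230)).sum() else None)
    m=near&dark&(z>185)&(z<230)
    if m.sum(): print('top',fit(W,m), z[m].mean())
    for zz,nm in ((100,'rim'),(48,'flange')):
        m=near&(abs(z-zz)<3); print(nm,fit(W,m) if m.sum()>3 else None)
    m=(abs(z-262)<4)&(abs(x-490)<110)&(abs(y)<110); print('ring',fit(W,m) if m.sum()>3 else None)
    m=(abs(x-710)<30)&(abs(y)<30)&(z>268); print('cap',fit(W,m) if m.sum()>3 else None)
    m=(z>14)&(z<22)&(abs(x-440)<190)&(abs(y-290)<120); print('traywall',fit(W,m))
E
```

```text
246 205
scene dark handle (274, array([504., -43.]), array([491., -52.]), array([509., -29.]), [array([502.2, -42.2]), array([23.4, 12. ]), array([57.7])])
top (51, array([503., -44.]), array([491., -51.]), array([509., -31.]), [array([501.7, -43.3]), array([21.9, 11. ]), array([54.3])]) 191.22284548752384
rim (230, array([503., -41.]), array([471., -64.]), array([523., -14.]), [array([498.9, -40.9]), array([49.7, 47.6]), array([66.3])])
flange (966, array([508., -43.]), array([442., -94.]), array([551.,  16.]), [array([499.2, -39.2]), array([107.5, 103.7]), array([73.1])])
ring (1215, array([494., -14.]), array([426., -72.]), array([600.,  46.]), [array([504. , -21.3]), array([117.8, 161.6]), array([65.])])
cap (370, array([707.,  -1.]), array([689., -17.]), array([722.,  17.]), [array([ 7.06e+02, -3.00e-01]), array([32.5, 32.4]), array([19.1])])
traywall (590, array([447., 283.]), array([294., 191.]), array([575., 376.]), [array([434.9, 285.1]), array([143.8, 264.2]), array([78.7])])
top dark handle None
rim None
flange (79, array([476., -82.]), array([439., -95.]), array([526., -49.]), [array([477.8, -79.3]), array([26.8, 94. ]), array([68.2])])
ring (849, array([490., -15.]), array([424., -74.]), array([599.,  43.]), [array([503.7, -23.6]), array([118.6, 163.3]), array([66.4])])
cap (162, array([701.,  -1.]), array([686., -17.]), array([719.,  14.]), [array([702.1,  -1.1]), array([30.8, 33. ]), array([89.1])])
traywall (375, array([426., 284.]), array([292., 190.]), array([571., 373.]), [array([432.2, 281.5]), array([141.3, 260.1]), array([78.9])])
```

View pics/b.png

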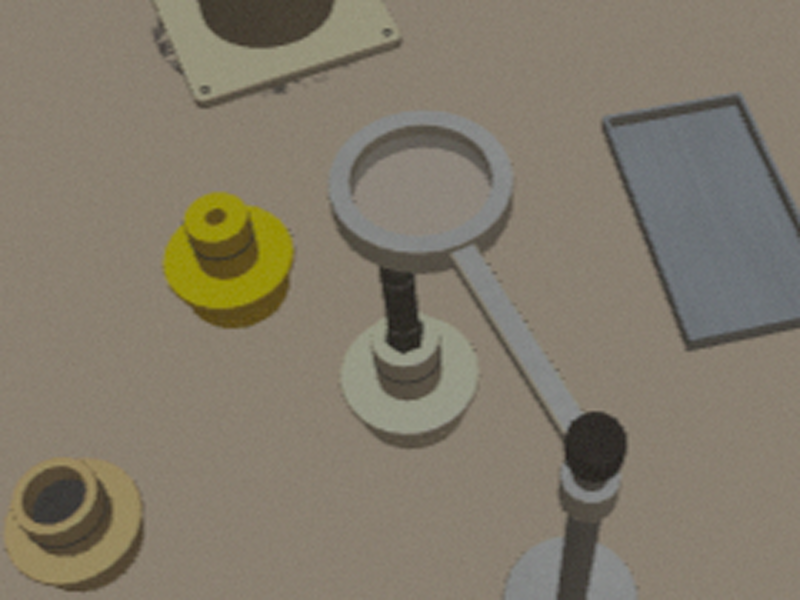

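The scene and top views agree. Pixels below are for the full 560x420 images.

| Thing | Scene pixel | Position (mm) |
|---|---|---|
| Off-white stand with the black handle under the ring (chosen) | (247,211) | (499,-40) |
| Yellow look-alike of the stand (rejected) | (179,169) | (325,-131) |
| Amber loose plug | (135,286) | (505,-310) |
| White loose plug | (190,375) | (732,-263) |
| Lamp hinge | | (705,-1) |
| Lamp head | | about (485,-14) |
| Tray | | (434,284), long axis about -11° |

The close crop confirms the choice. I'll swing the lamp toward -y, away from the tray.

```bash
cat > push.py <<'E'
from h import *
import pickle
R=np.array([[0,1,0],[1,0,0],[0,0,-1.]])
H=np.array([705,-1.])
pt=lambda a,z:[*(H+220*np.array([np.cos(np.radians(a)),np.sin(np.radians(a))])),z]
manip.grasp(10)
p=manip.sense()['tool_pos']; manip.move_l([p[0],p[1],400],300)
manip.movep(pt(148,400),R); manip.move_l(pt(148,224),200)
for a in range(162,240,10): manip.move_l(pt(a,224),130)
s=manip.sense();print(s['time_s'],s['force'],s['tool_pos'])
e=pt(220,224); manip.move_l(e,150); manip.move_l([e[0],e[1],400],300)
manip.movep([400,200,420],R)
ps={n:manip.capture(n) for n in('scene','top')}
print(manip.sense()['time_s'])
pickle.dump(ps,open('p1.pkl','wb'))
save(np.hstack([cv2.resize(ps[n]['image'],(400,300)) for n in ps]),'c')
for n,p in ps.items():
    for k,z in dict(lamp_head=250,holder_rim=100,driver=150,driver_top=195).items():
        print(n,k,[(round(d['p'],2),np.round(ray_z(p,d['xy'],z)[:2])) for d in manip.tip_of(p,k)][:3])
    W=cloud(p);x,y,z=np.moveaxis(W,-1,0);near=(abs(x-499)<45)&(abs(y+40)<45)
    for lo,hi,nm in((97,103,'rim'),(190,200,'top'),(44,51,'fl')):
        m=near&(z>lo)&(z<hi)
        if m.sum()>3: r=cv2.minAreaRect(W[m][:,:2].astype(np.float32)); print(n,nm,m.sum(),np.round(r[0],1),np.round(r[1],1),z[m].mean())
    m=(z>240)&(z<266)&(y<-20)&(x>520)&(x<760)&(y>-320); print('lamp',m.sum(),W[m].min(0),W[m].max(0))
E
python3 push.py
```

```text
10.35 [ 0.21596001 -0.60888843 -0.66543335] [ 569.09955732 -174.00726376  223.72987918]
13.025
scene lamp_head [(0.91, array([ 633., -212.])), (0.18, array([ 631., -269.]))]
scene holder_rim [(0.92, array([491., -41.])), (0.62, array([ 317., -140.]))]
scene driver [(0.56, array([503., -40.]))]
scene driver_top [(0.71, array([498., -40.])), (0.48, array([551., 181.]))]
scene rim 224 [497.9 -40. ] [50.2 48.2] 99.90804567881695
scene top 98 [496.3 -39.4] [21.9 21.1] 194.19465430057124
scene fl 770 [499.1 -40.1] [90.1 89.6] 48.05230166065331
lamp 5827 [ 577.556495   -268.31609707  240.17082332] [708.48224578 -20.06713082 265.32459132]
top lamp_head [(0.72, array([ 638., -218.]))]
top holder_rim [(0.84, array([490., -37.])), (0.6, array([ 327., -141.]))]
top driver [(0.49, array([500., -36.]))]
top driver_top [(0.43, array([491., -41.]))]
top rim 130 [493.2 -40.9] [47.8 50.3] 100.12176038418924
top top 63 [493.4 -41.8] [22.3 20.1] 194.9319299423979
top fl 532 [499.7 -39.8] [88.3 88.7] 47.70681293051848
lamp 2445 [ 574.93499114 -270.29691818  241.51624419] [705.41507564 -21.19645349 265.96944118]
```

```bash
cat > plan.py <<'E'
from h import *
import itertools
D=np.array([499,-40,0.]); off=11.
def poses(az,t,s,hs,tray=(433,283),ta=-11,gz=153):
    az,t=np.radians([az,t]); d=np.array([np.cos(az),np.sin(az),0]); up=np.array([0,0,1.])
    z=d*np.cos(t)-up*np.sin(t); x=s*(up*np.cos(t)+d*np.sin(t)); R=np.c_[x,np.cross(z,x),z]
    g=np.array([D[0],D[1],gz])+off*z
    rel=R.T@up                      # driver axis in tool
    h=hs*np.array([np.cos(np.radians(ta)),np.sin(np.radians(ta)),0])
    # place: R2@rel = h, driver-frame rotation
    yv=np.cross(up,d); A=np.c_[d,yv,up]; # world->  up->h, d->-up
    B=np.c_[-up,np.cross(h,-up),h]; R2=B@A.T@R
    c=np.array([*tray,18.])+45*h+ (gz-150)*h
    return R,g,z,R2,c+off*R2[:,2]
if __name__=='__main__':
    for s,hs in itertools.product((1,-1),(1,-1)):
        for az in range(-70,41,10):
            for t in (0,15,30):
                R,g,z,R2,c=poses(az,t,s,hs)
                q=[manip.solve_ik(p,r) for p,r in((g-90*z,R),(g,R),(g+[0,0,140],R),(c+[0,0,150],R2),(c,R2))]
                if all(a is not None for a in q): print(s,hs,az,t,[np.round(a).astype(int).tolist() for a in q[1:]])
                elif hs==1 and s==1: print(s,hs,az,t,[a is not None for a in q])
E
python3 plan.py
```

```text
1 1 -70 0 [True, False, False, True, True]
1 1 -70 15 [True, False, True, True, True]
1 1 -70 30 [[25, 35, 120, -72, 65, -118], [25, 19, 118, -65, 72, -136], [20, 35, 91, 15, 81, 115], [20, 47, 92, 16, 68, 112]]
1 1 -60 0 [False, False, False, True, True]
1 1 -60 15 [False, False, False, True, True]
1 1 -60 30 [True, False, True, True, True]
1 1 -50 0 [False, False, False, True, True]
1 1 -50 15 [False, False, False, True, True]
1 1 -50 30 [False, False, False, True, True]
1 1 -40 0 [False, True, True, True, True]
1 1 -40 15 [False, True, True, True, True]
1 1 -40 30 [False, True, False, True, True]
1 1 -30 0 [[22, 61, 138, 233, 101, -75], [22, 34, 143, 232, 88, -93], [28, 23, 105, 0, 51, 129], [28, 37, 108, 0, 35, 129]]
1 1 -30 15 [[20, 46, 141, 229, 80, -84], [20, 17, 142, 237, 62, -108], [24, 29, 98, 9, 66, 120], [24, 41, 100, 11, 51, 117]]
1 1 -30 30 [[16, 31, 140, 230, 54, -98], [16, 5, 137, 254, 40, -133], [20, 35, 91, 15, 81, 115], [20, 47, 92, 16, 68, 112]]
1 1 -20 0 [[13, 64, 141, 216, 111, -75], [13, 35, 147, 213, 92, -89], [28, 23, 105, 0, 51, 129], [28, 37, 108, 0, 35, 12
[... 4831 characters left out ...]
, 34, 143, 232, 88, 87], [36, 18, 114, 0, 48, 137], [36, 34, 117, 0, 29, 137]]
-1 -1 -20 0 [[13, 64, 141, 216, 111, 105], [13, 35, 147, 213, 92, 91], [36, 18, 114, 0, 48, 137], [36, 34, 117, 0, 29, 137]]
-1 -1 10 0 [[-27, 65, 142, 140, 111, 73], [-27, 35, 148, 143, 92, 89], [36, 18, 114, 0, 48, 137], [36, 34, 117, 0, 29, 137]]
-1 -1 20 0 [[-36, 61, 138, 123, 101, 74], [-36, 34, 143, 124, 88, 93], [36, 18, 114, 0, 48, 137], [36, 34, 117, 0, 29, 137]]
-1 -1 30 0 [[-40, 58, 134, 109, 94, 79], [-40, 33, 138, 109, 87, 98], [36, 18, 114, 0, 48, 137], [36, 34, 117, 0, 29, 137]]
-1 -1 40 0 [[-43, 55, 128, 97, 90, 86], [-43, 33, 132, 97, 88, 104], [36, 18, 114, 0, 48, 137], [36, 34, 117, 0, 29, 137]]
```

The lamp now stands at (636,-214), 220 mm from the stand, and the driver hasn't moved. Next I'll choose a side grasp, checking more azimuths.

```bash
python3 - <<'E'
import plan; from plan import *
plan.off=9.
plan.D[:]=[497,-40,0]
for s,hs in itertools.product((1,-1),(1,-1)):
    for az in (-130,-115,-100,-85,-75,-65,40,55,70):
        for t in (10,15,20,25,30):
            R,g,z,R2,c=poses(az,t,s,hs,gz=155)
            q=[manip.solve_ik(p,r) for p,r in((g-90*z,R),(g,R),(g+[0,0,120],R),(c+[0,0,110],R2),(c,R2))]
            if all(a is not None for a in q): print(s,hs,az,t,[np.round(a).astype(int).tolist() for a in q])
E
```

```text
1 1 -130 10 [[18, 59, 74, -37, 120, -117], [14, 56, 85, -38, 112, -114], [14, 45, 86, -41, 119, -120], [25, 30, 101, 7, 57, 122], [25, 40, 103, 8, 46, 120]]
1 1 -130 15 [[18, 55, 75, -35, 117, -117], [14, 53, 86, -37, 108, -114], [14, 43, 87, -39, 116, -120], [24, 32, 99, 10, 62, 119], [24, 41, 100, 11, 52, 117]]
1 1 -130 20 [[17, 52, 77, -34, 113, -117], [14, 51, 88, -35, 105, -114], [14, 41, 87, -37, 113, -120], [22, 34, 96, 12, 68, 117], [22, 43, 97, 13, 57, 115]]
1 1 -130 25 [[17, 49, 79, -32, 110, -117], [13, 48, 89, -34, 101, -115], [13, 38, 88, -35, 109, -121], [21, 36, 93, 14, 73, 116], [21, 45, 94, 15, 63, 113]]
1 1 -130 30 [[16, 46, 81, -30, 106, -118], [12, 45, 90, -32, 97, -115], [12, 36, 89, -33, 106, -121], [20, 38, 91, 15, 78, 114], [20, 47, 91, 16, 68, 112]]
1 1 -115 10 [[24, 55, 83, -44, 112, -118], [19, 53, 92, -47, 104, -115], [19, 42, 93, -49, 111, -122], [25, 30, 101, 7, 57, 122], [25, 40, 103, 8, 46, 120]]
1 1 -115 15 [[24, 52, 84, -42, 108, -119], [19, 51, 93, -45, 101, -116], [19, 40, 94, -47, 108, -123], [24, 32, 99, 10, 62, 119], [24, 41, 100, 11, 52, 117]]

[... 15540 characters left out ...]
08], [-40, 34, 114, 68, 92, 120], [25, 30, 101, 7, 57, -58], [25, 40, 103, 8, 46, -60]]
-1 1 70 15 [[-48, 43, 109, 58, 89, 114], [-40, 45, 113, 66, 83, 111], [-40, 31, 114, 66, 88, 123], [24, 32, 99, 10, 62, -61], [24, 41, 100, 11, 52, -63]]
-1 1 70 20 [[-47, 40, 110, 57, 85, 117], [-39, 42, 114, 65, 79, 113], [-39, 28, 114, 63, 85, 126], [22, 34, 96, 12, 68, -63], [22, 43, 97, 13, 57, -65]]
-1 1 70 25 [[-46, 36, 111, 55, 82, 120], [-38, 39, 115, 63, 75, 116], [-38, 26, 114, 61, 82, 129], [21, 36, 93, 14, 73, -64], [21, 45, 94, 15, 63, -67]]
-1 1 70 30 [[-44, 32, 112, 53, 79, 123], [-36, 36, 115, 61, 71, 119], [-36, 23, 114, 58, 79, 132], [20, 38, 91, 15, 78, -66], [20, 47, 91, 16, 68, -68]]
```

View pics/c.png

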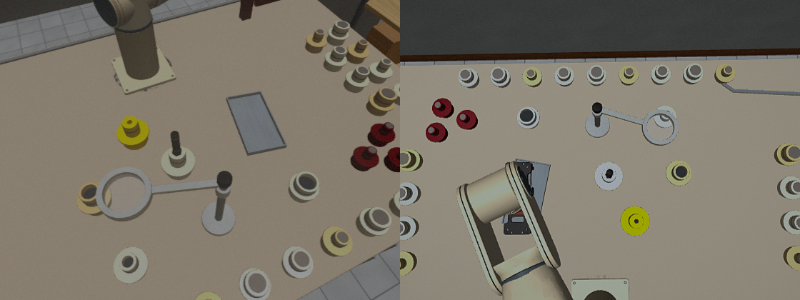

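Lamp is clear: its head is at about (125,190) in the left half of the picture, and the driver in the stand stands free at (175,145). I'll use a side grasp from the tray side (azimuth -95°, tilted 15° down), then lift and check.

```bash
cat >> plan.py <<'E'
off=9.; D[:]=[497,-40,0]
P=lambda **k: poses(-95,15,-1,1,gz=155,**k)
E
python3 - <<'E'
from plan import *
R,g,z,R2,c=P()
manip.open()
manip.movep(g-110*z+[0,0,60],R); manip.move_l(g-110*z,200); manip.move_l(g,120)
s=manip.sense();print(s['time_s'],s['force'],s['tool_pos']-g)
manip.grasp(30); manip.wait(.2)
s=manip.sense();print(s['time_s'],s['opening']*88,s['force'],s['tool_pos']-g)
manip.move_l(g+[0,0,30],80); s=manip.sense(); print(s['opening']*88,s['force'])
manip.move_l(g+[0,0,125],150); s=manip.sense();print(s['time_s'],s['opening']*88,s['force'])
p=manip.capture('scene'); save(p['image'][100:310,110:390].repeat(2,0).repeat(2,1),'d')
E
```

```text
17.3083 [-0.31685216  0.69345598  0.21746236] [0.38014551 0.44937094 0.06017532]
18.5167 23.113612931300615 [-0.39107401 -0.09551351 -0.63831241] [-6.17253291e-05 -6.39435931e-03 -5.68137471e-02]
23.461806688870592 [-0.38160832 -0.25855864 -0.68658772]
19.825 23.422161345272368 [-0.33546425 -0.32625931 -1.33050809]
```

View pics/d.png

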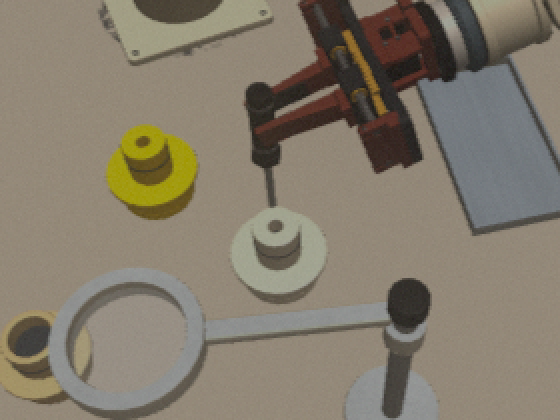

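The driver is fully out: the collar and shank show at (265,150) to (272,200) and the bore is empty. I'll carry it to the tray and lower it with a force check.

```bash
python3 - <<'E'
from plan import *
R,g,z,R2,c=P(tray=(433.5,283.3),ta=-11.2)
manip.movep(c+[0,0,150],R2); 
s=manip.sense();print(s['time_s'],s['opening']*88,s['force'],s['tool_pos']-c)
manip.move_l(c+[0,0,25],150); manip.move_l(c+[0,0,6],40); manip.wait(.2); f0=manip.sense()['force'];print(f0)
p=manip.capture('scene'); save(p['image'][60:270,200:480].repeat(2,0).repeat(2,1),'e')
print(manip.sense()['time_s'])
E
```

```text
21.6167 23.318856883464576 [-0.69856898 -0.67726962 -1.48215494] [ -0.40836247  -0.40649861 149.51528287]
[-0.00674506 -0.74815379 -0.78159425]
23.475
```

View pics/e.png

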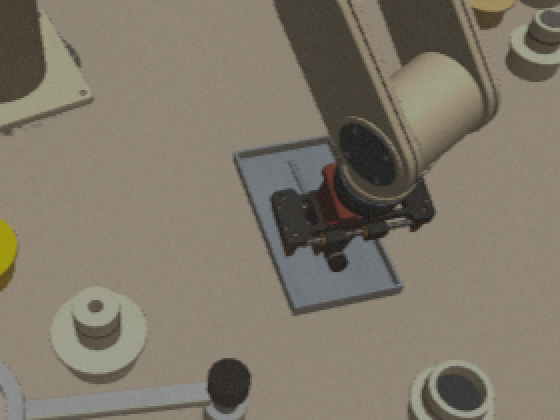

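The driver is level and roughly centred in the tray, with the handle end at (338,262) and the tip at about (290,162). Lowering to contact.

```bash
python3 - <<'E'
from plan import *
R,g,z,R2,c=P(tray=(433.5,283.3),ta=-11.2)
f0=manip.sense()['force'][2]
for dz in (5,4,3,2,1,0,-.7):
    manip.move_l(c+[0,0,dz],20); manip.wait(.1); f=manip.sense()['force'][2]; print(dz,round(f-f0,2),end='; ')
    if f-f0>2.5: break
manip.open(); manip.wait(.3)
s=manip.sense();print('\n',s['time_s'],s['opening'],s['force'])
t=s['tool_pos']
manip.move_l(t-110*R2[:,2],120)
t=manip.sense()['tool_pos']; manip.move_l([t[0],t[1],300],250)
manip.movep([420,-40,420],np.array([[0,1,0],[1,0,0],[0,0,-1.]]))
manip.wait(.3)
ps={n:manip.capture(n) for n in('scene','top')}
print(manip.sense()['time_s'])
a=ps['scene']['image'][60:270,160:440]; b=ps['top']['image'][180:390,80:360]
save(cv2.resize(np.hstack([a,b]),(800,300),interpolation=cv2.INTER_CUBIC),'f')
th=np.radians(-11.2); M=np.array([[np.cos(th),np.sin(th)],[-np.sin(th),np.cos(th)]])
for n,p in ps.items():
    W=cloud(p); L=(W[...,:2]-[433.5,283.3])@M.T; m=(abs(L[...,0])<122)&(abs(L[...,1])<62)&(W[...,2]>8)
    print(n,m.sum(),L[m].min(0),L[m].max(0),W[...,2][m].max())
    for k,zz in dict(driver=17,driver_tip=17,driver_top=17,lamp_head=250).items():
        print(k,[(round(d['p'],2),np.round(ray_z(p,d['xy'],zz)[:2]),np.round(M@(ray_z(p,d['xy'],zz)[:2]-[433.5,283.3]))) for d in manip.tip_of(p,k)][:2])
E
```

```text
5 1.05; 4 0.6; 3 0.02; 2 0.49; 1 2.32; 0 4.41; 
 26.9583 0.9997475998940939 [-0.56153942 -0.27374663  0.04673805]
30.6083
scene 469 [-120.27585284  -60.24332626] [116.47154755  60.88297375] 32.94920020775359
driver [(0.56, array([470., 269.]), array([39., -7.]))]
driver_tip [(0.75, array([341., 291.]), array([-92., -10.]))]
driver_top [(0.93, array([521., 258.]), array([91., -8.])), (0.6, array([341., 288.]), array([-92., -14.]))]
lamp_head [(0.75, array([ 637., -215.]), array([ 296., -450.]))]
top 768 [-121.29562047  -61.92522094] [121.68538867  61.96755536] 36.74759587178095
driver [(0.58, array([482., 275.]), array([49.,  1.]))]
driver_tip [(0.97, array([344., 291.]), array([-89., -10.]))]
driver_top [(0.69, array([523., 255.]), array([ 93., -10.])), (0.57, array([344., 288.]), array([-89., -12.]))]
lamp_head [(0.59, array([ 633., -214.]), array([ 292., -449.]))]
```

View pics/f.png

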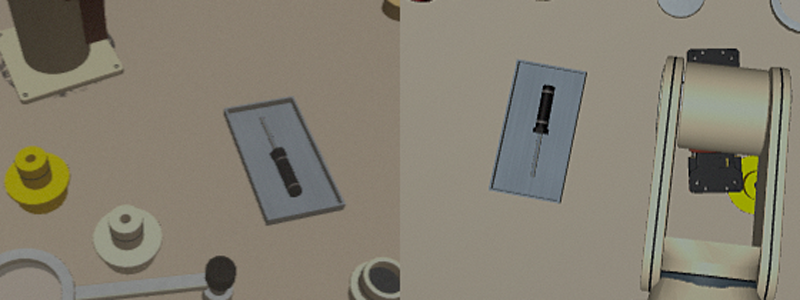

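The driver lies flat inside the tray: the handle is at (288,175) and the tip at (262,118) in the left half. Its ends are at ±92 mm along the ±126 mm interior, about 10 mm off the centre line. The lamp is still aside, the gripper is open and clear, and the clock reads 31 s.

```bash
python3 -c "
from plant import manip
manip.close_job()"
```

```text
the job is handed in; nothing more can be done
```

I swung the lamp aside first, then pulled the screwdriver out of the stand and laid it flat in the tray. The job is handed in at about 31 s on the robot's clock, under the 56 s limit; no verdict is reported.

- **Lamp:** I pushed the ring with closed fingers. Its head was last measured at about (635,-215), about 220 mm from the stand's axis, so no part of it is over the stand. It was still there in the last pictures.
- **Screwdriver:** I gripped it from the side, lifted it clear and lowered it until the wrist force rose by about 4 N before opening the fingers. The last pictures put its ends about 92 mm either side of the tray's centre (inside is ±126 mm) and about 10 mm off the centre line.
- **Plugs:** No motion came near them, and the ones visible in the last pictures look undisturbed. I did not measure them again.
- **Checks that disagreed:**
  - The network's mid-driver point was 4 to 10 mm off between the two cameras, with low confidence; both tip and top points agreed to about 3 mm.
  - My depth check of the driver's height in the tray was spoiled by stray readings off the tray walls. That it lies flat rests on the two pictures and the contact force.

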